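# Ready the coffee scale: clear the lens, set the cup, tare

## Task

Get the coffee scale ready for an espresso: gently stand the silver macro lens from its platform on the bare cork disc in the camera tray, then gently set the espresso cup upright in the middle of the empty platform and let go of it. Then press the scale's oblong tare key with the fingertips, at about 9 N for about half a second, never leaning hard on it and never pressing the round mode key, and move clear. Leave everything else where it stands.

Things in the scene. Friction and masses are not known exactly. Their poses are not given: they have to be found in the camera images.
- scale: Black coffee scale, fixed, 200 mm (its x) by 160 mm (its y) by 30 mm high. Origin: centre of its underside. The near-square steel platform (140 x 150 mm) covers its +x part, the key strip (55 mm deep, 22 mm high) its -x end.
- platform (a point): Centre of the top face of the scale's steel platform, 30 mm above the table; axes as the scale's. The platform does not move.
- tare_key: Oblong white membrane key, 24 mm along the scale's x, 44 mm along its y, on the key strip, left or right (the keys swap places), 44 mm from the scale's centre line and 101 mm in front of the platform's centre. Origin: centre of its underside. It gives only 1.5 mm: yields from 4 N, on its stop at 10 N. It registers when pushed with over 6 N for 0.3 s; over 30 N damages it.
- tare_top (a point): Centre of the tare key's flat top, 3 mm above its underside, 26.5 mm above the table, 3 mm proud of its grey bezel (36 x 54 mm).
- mode_key: Round white membrane key, 24 mm across, on the other half of the key strip, 88 mm from the tare key (centre to centre), otherwise the same. Not to be pressed.
- lens_mid (a point): Centre, half-way up, of the silver macro lens (loose, a cylinder 62 mm across and 90 mm high, 0.3 to 0.5 kg, black grip band) that stands upright on the platform at the start. z is its axis.
- mat_top (a point): Centre of the top face of the cork disc, 84 mm across and 4 mm thick, which lies on the floor of the camera tray; the lens's place. Top 10 mm above the table.
- camera_tray: Low wooden tray, fixed, 300 mm (its x) by 116 mm (its y); floor 6 mm thick, rim 11 mm high. Origin: centre of its underside. Three places in a row along its x, 95 mm apart, hold the cork disc, the long lens and the lens hood in any order. It lies left or right of the scale.
- coffee_tray: A second wooden tray of the same make, on the other side of the scale. Its three places hold the espresso cup, the canister and the jar in any order.
- cup_mid (a point): Centre, half-way up, of the white ceramic espresso cup (loose, upright, 60 mm across above its lowest 12 mm, 62 mm high, wall 4 mm, 0.13 to 0.21 kg). Its handle is on its own +y side and reaches about 50 mm from the cup's axis.
- canister_mid (a point): Centre, half-way up, of the translucent blue twist-cap canister, 68 mm across and 100 mm high. Stays.
- jar_mid (a point): Centre, half-way up, of the white jar with a wooden cap, 64 mm across and 95 mm high. Stays.
- tele_mid (a point): Centre, half-way up, of the long charcoal lens, 66 mm across and 118 mm high. Stays.
- hood_mid (a point): Centre, half-way up, of the charcoal lens hood, an open flared ring 78 mm across at its rim and 50 mm high. Stays.
- grinder_mid (a point): Centre, half-way up, of the upright steel hand grinder just behind the scale's platform, 54 mm across and 162 mm high. Stays.
- clamp_mid (a point): Middle of the aluminium quick release clamp, about 50 by 66 mm and 24 mm high with its latch sticking out 45 mm on its +y side, lying behind the scale beside the grinder (either side). Stays.

How it is judged:
On the way, in this order (a step that is already met when the one before it is completed fails the run):
1. the macro lens stands on the cork disc, released (horizontal distance between lens_mid and mat_top below 0.02 m and z of lens_mid in the frame of mat_top between 0.038 and 0.051 m and angle between lens_mid's own z axis and vertical below 0.1 rad and contact force between lens and the fingers below 0.1 N), for 0.2 s.
2. the cup stands upright in the middle of the platform, released (horizontal distance between cup_mid and platform below 0.03 m and z of cup_mid in the frame of platform between 0.024 and 0.037 m and angle between cup_mid's own z axis and vertical below 0.1 rad and contact force between cup and the fingers below 0.1 N), for 0.2 s.
3. the tare key is pressed by the fingers with more than 6 N for 0.3 s, the cup standing free on the platform (all of step 2 and contact force between tare_key and the fingers above 6 N), for 0.3 s.
At the end, for the whole second after the job is handed in: The macro lens stands upright on the cork disc (centre within 20 mm of the disc's centre), the cup stands upright on the platform (axis within 30 mm of its centre), the tare key has been pressed and is released (horizontal distance between lens_mid and mat_top below 0.02 m and z of lens_mid in the frame of mat_top between 0.038 and 0.051 m and angle between each of lens_mid, cup_mid's own z axis and vertical below 0.1 rad and horizontal distance between cup_mid and platform below 0.03 m and z of cup_mid in the frame of platform between 0.024 and 0.037 m and contact force between tare_key and anything else below 0.1 N); the robot touches nothing.
It fails at once if the round mode key is touched with more than 2 N (contact force between mode_key and anything else above 2 N).
It fails at once if the tare key is pushed with more than 30 N (contact force between tare_key and anything else above 30 N).
It fails at once if the cup is dropped from more than about 20 mm above the platform (height (world z) of cup_mid above 0.082 m and contact force between cup and anything else below 0.01 N).
It fails at once if the lens is dropped from more than about 20 mm above the disc (horizontal distance between lens_mid and mat_top below 0.06 m and height (world z) of lens_mid above 0.077 m and contact force between lens and anything else below 0.01 N).
It fails at once if a bystander is moved by more than 30 mm or tipped over (distance of any of canister_mid, jar_mid, tele_mid, hood_mid, grinder_mid, clamp_mid from where it was at the start of the episode above 0.03 m or angle between any of canister_mid, jar_mid, tele_mid, hood_mid, grinder_mid, clamp_mid's own z axis and vertical above 0.4 rad).
It also fails if it takes over 64 s, if anything falls off the work surface, if the arm or the gripper's body presses on something with over 40 N, if the wrist force passes 120 N, or if a joint passes its speed limit or range.

## Robot

A 6-joint arm with a two-finger parallel gripper is mounted at the origin on the work surface. World frame = base frame: x ahead of the robot, y to its left, z up, the work surface at z = 0. Lengths are in m, angles in rad, forces in N, time in s.
With the tool pointing down it reaches from about 0.25 to 0.775 m from the base axis. Payload 4 kg.
Tool frame: the origin (TCP) lies midway between the tips of the shut fingers; the grasp point (between the pads) lies 19 mm behind it; z points along the fingers, y is the direction in which the jaws open and shut (so a half turn about z gives the same grasp; the last joint's range is limited). The gripper opens to 94 mm and grips with 3 to 60 N. Pads are 16 mm wide; open, the fingers measure 119 mm over their backs; the gripper's body (75 mm by 177 mm) begins 78 mm behind the grasp point.
Start: joints at [1.098, 0.087, 1.371, -0, 1.684, -0.103], TCP at [0.199, 0.513, 0.206] pointing down, gripper open.
Joint ranges: [-3.1, 3.1], [-0.76, 2.03], [0.27, 2.55], [-1.08, 4.22], [0.17, 2.65], [-2.57, 2.57]. Speed limits (rad/s): [2.79, 2.79, 3.14, 3.14, 3.14, 3.14].

## Interface

Orientations are given as [roll, pitch, yaw] about the fixed x, y, z axes, in that order (R = Rz(yaw) Ry(pitch) Rx(roll)).
In Python, from bench import robot gives the robot as it stands.
- The arm moves only by the tool servo_tool, never from a script. Its argument "rows" is a list of rows, each a list of 2 entries, a list of its own where there are three numbers: the shift along the tool's x, y, z normalised to -1 to 1, where 1 is 0.08 m, then the turn about the tool's z normalised to -1 to 1, where 1 is pi/2 rad. A call has 1 to 12 rows; each row is the pose to reach, as a shift and turn from the pose commanded when the call began, along the tool's axes at that moment; what a row does not reach only later rows make up. A row lasts 1/12 s, in which the tool goes at most 41.7 mm and 7.16 degrees, less where a joint would pass 70% of its speed; a pose out of reach is approached as far as the arm can. A call with a number of a shift or a turn outside -1 to 1 is refused whole. A call with a gripper value outside its range is refused whole. "grip" is the closure, from -1 (fully open) to 1 (shut), set as the call begins (left out, the last holds). The fingers move at their own pace and stop on an object; the grip force is fixed at half the most. Time passes only in rows, so rows that repeat a pose let the fingers close. It gives the time, the measured TCP pose, the force and the opening at its end, in the units of the state.
- robot.get_obs(): the state, without advancing time (a new reading comes with each control period).
- robot.snapshot(name): name is "scene" or "top" or "wrist"; returns a dict with "pixels" (420x560x3 uint8, red, green, blue), "camera_matrix" (3x3 intrinsics, pixels), "world_from_camera" (4x4, takes a point from camera to world coordinates). Camera axes: x right, y down, z forward; pixel columns grow to the right and rows downward; lengths in m; the calibration is good to about 2 mm. A picture is of the moment at which its call begins. There is no depth.
- robot.close_job(): hands the job in, once; it reports no verdict.
The state is a dict: "time": time; "joint_positions": joint angles; "qvel": joint speeds; "joint_torque": joint torques, N m; "tool_pos": TCP position; "ee_rot": TCP orientation; "wrist_force": force on the tool from outside, world axes, zero at the start; "wrist_torque": the same for the moment, N m; "width": finger opening in m.
Only numpy, scipy, OpenCV 4.12 (cv2) and the standard library are available. Lean on these libraries where they do the work, as an engineer would, in place of code of your own. Each camera call takes 0.05 s, during which the arm holds its last target.

## Working session

There is one attempt and no reset: what is moved stays moved. The work goes in short steps, Python scripts to look and compute and a tool call to move; the robot and the scene stay as the last step left them, time stands still between calls to the robot, and variables do not carry over. Pictures are saved under pics/ and viewed, and the job is handed in when it is done.

Besides the shell and the picture viewer there is one more tool, called after "Call:" by a JSON object that holds its "api" and its "payload". servo_tool: Moves the arm, as the interface text tells. Its arguments: {"type":"object","properties":{"rows":{"type":"array"},"grip":{"type":"number"}},"required":["rows"]}

```bash
mkdir -p pics; ls; python3 - <<'E'
from bench import robot
import cv2,numpy as np,pickle
o=robot.get_obs();print(o)
for n in["scene","top","wrist"]:
    s=robot.snapshot(n);cv2.imwrite(f"pics/{n}0.png",s["pixels"][:,:,::-1]);pickle.dump(s,open(f"{n}0.pkl","wb"))
    print(n,np.round(s["camera_matrix"],1).tolist(),np.round(s["world_from_camera"],3).tolist())
E
```

```text
pics
{'time': 0.0, 'joint_positions': array([ 1.09789145e+00,  8.79513732e-02,  1.37223799e+00, -7.81789646e-06,
        1.68357800e+00, -1.03131530e-01]), 'qvel': array([-2.07737682e-05, -1.46242852e-03,  1.97417239e-03, -3.82898208e-04,
        1.07853377e-04, -7.60439129e-04]), 'joint_torque': array([-6.93080092e-04, -3.40175414e+01, -3.02432084e+01,  7.19077815e-02,
        3.25508905e-02, -1.43550951e-04]), 'tool_pos': array([0.19854835, 0.51233351, 0.2043144 ]), 'ee_rot': array([-3.13942870e+00, -2.16154804e-04,  2.77181820e+00]), 'wrist_force': array([ 0.34503854, -0.04254815,  0.65647003]), 'wrist_torque': array([-0.0226366 ,  0.02632567, -0.08565314]), 'width': 0.09415622768931747}
scene [[488.6, 0.0, 286.5], [0.0, 488.6, 198.7], [0.0, 0.0, 1.0]] [[-0.649, 0.634, -0.42, 0.975], [0.761, 0.548, -0.347, 0.339], [0.01, -0.545, -0.838, 0.952], [0.0, 0.0, 0.0, 1.0]]
top [[427.2, 0.0, 273.9], [0.0, 427.2, 217.1], [0.0, 0.0, 1.0]] [[0.009, -0.991, 0.131, 0.392], [-1.0, -0.007, 0.011, -0.009], [-0.01, -0.131, -0.991, 1.178], [0.0, 0.0, 0.0, 1.0]]
wrist [[343.8, 0.0, 283.3], [0.0, 343.8, 211.7], [0.0, 0.0, 1.0]] [[0.362, 0.897, 0.254, 0.125], [0.932, -0.348, -0.1, 0.541], [-0.001, 0.272, -0.962, 0.383], [0.0, 0.0, 0.0, 1.0]]
```

View pics/scene0.png

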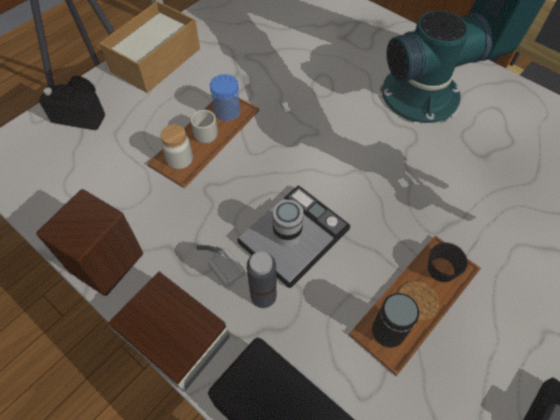

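View pics/top0.png

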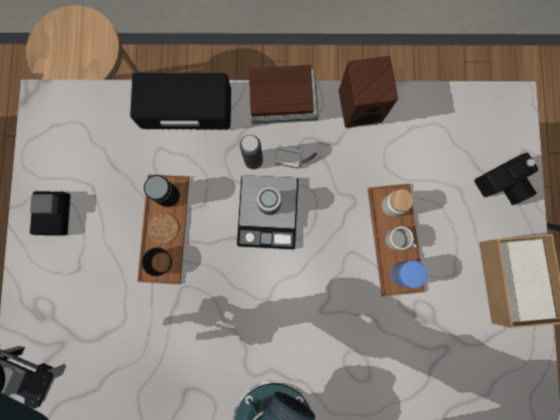

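View pics/wrist0.png

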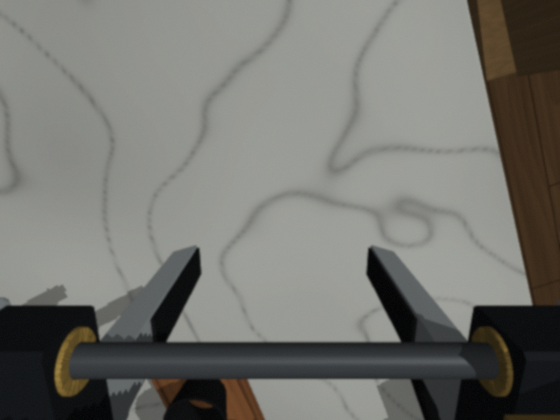

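The top view shows the scale at about (268,212) with the lens on it. The tare key is at (283,239) and the mode key at (250,238). The camera tray is on the left (cork ~(162,228), long lens behind, hood in front). The coffee tray is on the right, with the cup in the middle at (401,238). I'll enlarge it before measuring.

```bash
cat > h.py <<'E'
import numpy as np,cv2,pickle
def load(n):return pickle.load(open(n+".pkl","rb"))
def ray(s,uv):
    K=s["camera_matrix"];T=s["world_from_camera"]
    d=T[:3,:3]@np.linalg.solve(K,[uv[0],uv[1],1.]);return T[:3,3],d
def onz(s,uv,z):
    c,d=ray(s,uv);return c+d*(z-c[2])/d[2]
def proj(s,p):
    T=np.linalg.inv(s["world_from_camera"]);q=T[:3,:3]@np.asarray(p,float)+T[:3,3];q=s["camera_matrix"]@q;return q[:2]/q[2]
def tri(s1,a,s2,b):
    c1,d1=ray(s1,a);c2,d2=ray(s2,b);d1/=np.linalg.norm(d1);d2/=np.linalg.norm(d2)
    t=np.linalg.lstsq(np.c_[d1,-d2],c2-c1,rcond=None)[0]
    p,q=c1+t[0]*d1,c2+t[1]*d2;return (p+q)/2,np.linalg.norm(p-q)
def crop(s,x0,x1,y0,y1,f,name):
    im=s["pixels"][y0:y1,x0:x1,::-1];im=cv2.resize(im,None,fx=f,fy=f,interpolation=cv2.INTER_CUBIC)
    for i,x in enumerate(range(x0,x1,10)):
        cv2.line(im,(int((x-x0)*f),0),(int((x-x0)*f),5),(0,0,255));
        if x%20==0: cv2.putText(im,str(x),(int((x-x0)*f),15),0,.4,(0,0,255))
    for y in range(y0,y1,10):
        cv2.line(im,(0,int((y-y0)*f)),(5,int((y-y0)*f)),(0,0,255))
        if y%20==0: cv2.putText(im,str(y),(6,int((y-y0)*f)+4),0,.4,(0,0,255))
    cv2.imwrite(name,im)
E
python3 - <<'E'
from h import *
t=load("top0");s=load("scene0")
crop(t,130,310,130,290,4.4,"pics/tl.png");crop(t,360,440,170,300,4.4,"pics/tr.png")
crop(s,230,490,170,380,3,"pics/sl.png");crop(s,140,270,60,190,4,"pics/sr.png")
E
```

```text
(no output)
```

View pics/tl.png

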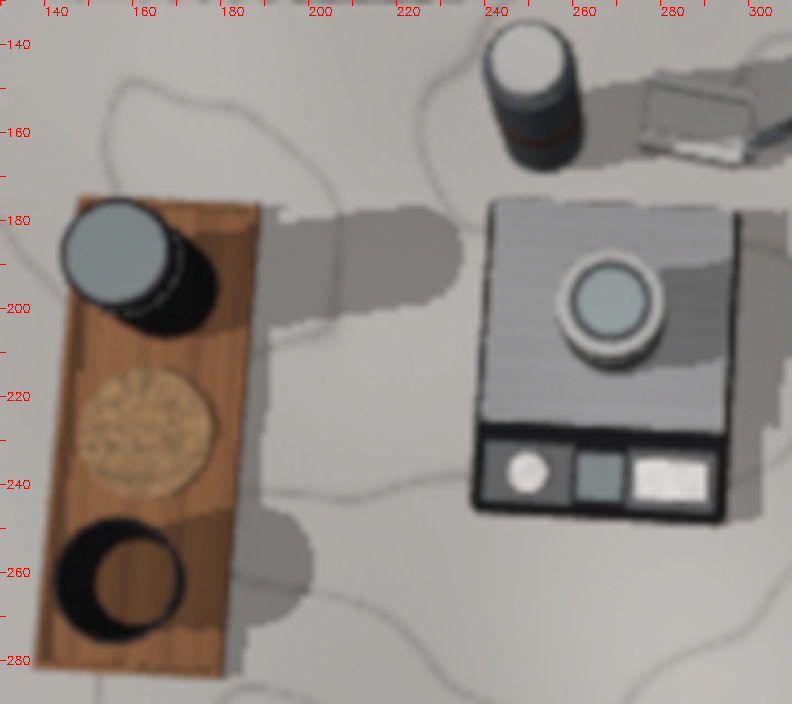

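View pics/tr.png

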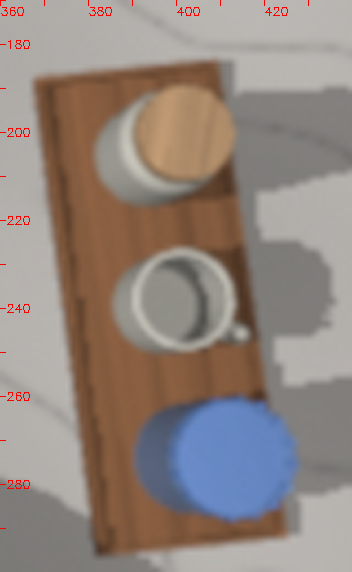

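View pics/sl.png

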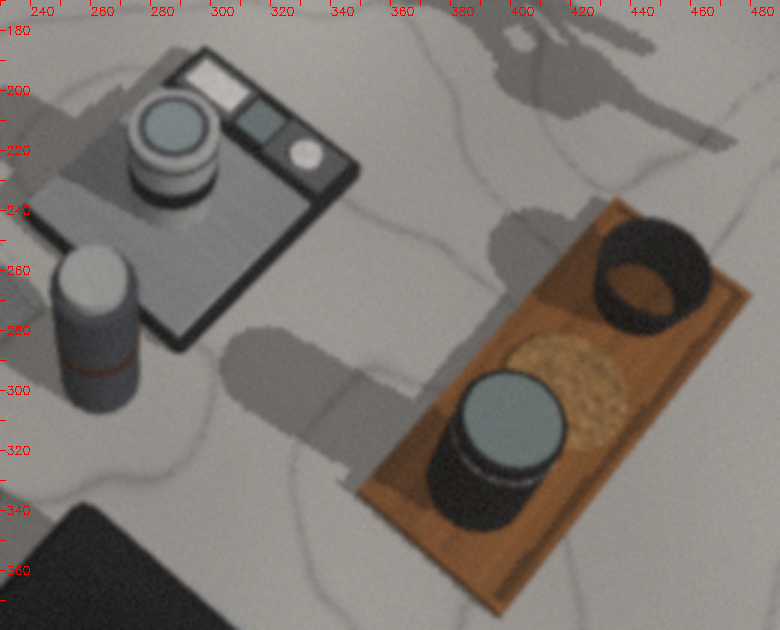

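View pics/sr.png

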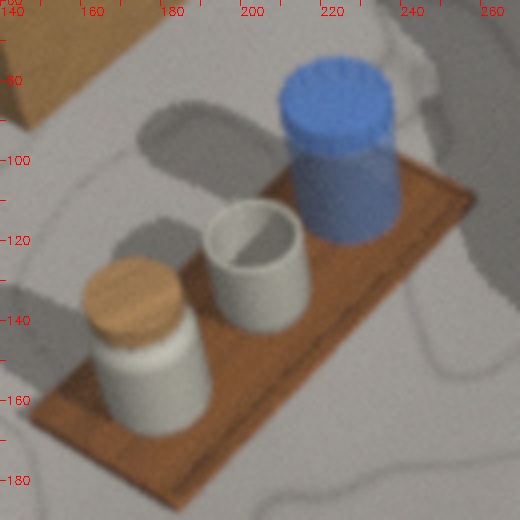

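```bash
python3 - <<'E'
from h import *
np.set_printoptions(precision=4,suppress=True)
t=load("top0");s=load("scene0")
T=lambda x,y:((x+.5)/4.4-.5+130,(y+.5)/4.4-.5+130)
R=lambda x,y:((x+.5)/4.4-.5+360,(y+.5)/4.4-.5+170)
S=lambda x,y:((x+.5)/3-.5+230,(y+.5)/3-.5+170)
Q=lambda x,y:((x+.5)/4-.5+140,(y+.5)/4-.5+60)
def both(n,a,b,z): print(n,onz(t,a,z),onz(s,b,z),tri(t,a,s,b))
both("lens",T(610,301),S(174,128),.12)
both("cork",T(147,434),S(566,392),.010)
both("cup",R(184,298),Q(253,233),.068)
both("tare",T(671,480),S(218,83),.0265)
both("mode",T(527,471),S(306,154),.0265)
both("can",R(233,458),Q(337,92),.106)
both("jar",R(186,132),Q(134,292),.101)
both("tele",T(116,253),S(514,418),.124)
both("hood",T(118,580),S(653,276),.056)
both("grinder",T(528,58),S(94,280),.162)
# platform corners (top): at z .03
for n,c in dict(fl=(494,198),fr=(737,212),nr=(727,434),nl=(483,424),sl=(474,511),sr=(724,523)).items(): print(n,onz(t,T(*c),.03 if n[0]!='s' else .022))
print("platform corners scene",[onz(s,S(*c),.03) for c in((26,208),(180,350),(313,205))])
print("handle",onz(t,R(242,333),.04),onz(t,R(225,338),.04))
for c in((38,78),(218,64),(284,535),(98,553)): print("ctray",onz(t,R(*c),.011))
for c in((80,198),(257,207),(222,677),(35,667)): print("camtray",onz(t,T(*c),.011))
E
```

```text
lens [0.5795 0.0173 0.12  ] [0.5809 0.0175 0.12  ] (array([0.5799, 0.0171, 0.1183]), np.float64(0.0006263873853032424))
cork [0.5125 0.3094 0.01  ] [0.5148 0.3117 0.01  ] (array([0.5128, 0.3111, 0.0052]), np.float64(0.0010241506057207912))
cup [ 0.4874 -0.3285  0.068 ] [ 0.4866 -0.3304  0.068 ] (array([ 0.4876, -0.3283,  0.0701]), np.float64(0.001018863844692925))
tare [ 0.4848 -0.0189  0.0265] [ 0.4846 -0.0193  0.0265] (array([ 0.4848, -0.019 ,  0.0271]), np.float64(0.00014781842123378733))
mode [0.4897 0.0696 0.0265] [0.4904 0.069  0.0265] (array([0.4899, 0.0693, 0.0261]), np.float64(0.0009009809427623866))
can [ 0.3939 -0.3423  0.106 ] [ 0.3937 -0.3457  0.106 ] (array([ 0.3946, -0.3427,  0.1081]), np.float64(0.0024608404652703957))
jar [ 0.5811 -0.3231  0.101 ] [ 0.5804 -0.3241  0.101 ] (array([ 0.5809, -0.3228,  0.1024]), np.float64(0.00040304658619881925))
tele [0.6047 0.3005 0.124 ] [0.6043 0.3003 0.124 ] (array([0.6046, 0.3004, 0.1246]), np.float64(2.6721648169134028e-05))
hood [0.4202 0.3104 0.056 ] [0.4283 0.3135 0.056 ] (array([0.4206, 0.3135, 0.0438]), np.float64(0.0007469996156002638))
grinder [0.7094 0.0635 0.162 ] [0.7121 0.0662 0.162 ] (array([0.7107, 0.0642, 0.1573]), np.float64(0.000774588207086872))
fl [0.6603 0.0928 0.03  ]
fr [ 0.6523 -0.059   0.03  ]
nr [ 0.5131 -0.0531  0.03  ]
nl [0.5182 0.0969 0.03  ]
sl [0.4651 0.1022 0.022 ]
sr [ 0.459  -0.0517  0.022 ]
platform corners scene [array([ 0.6579, -0.0538,  0.03  ]), array([0.6688, 0.099 , 0.03  ]), array([0.5224, 0.0996, 0.03  ])]
handle [ 0.4689 -0.3708  0.04  ] [ 0.4658 -0.3604  0.04  ]
ctray [ 0.6308 -0.2572  0.011 ]
ctray [ 0.6405 -0.3707  0.011 ]
ctray [ 0.3478 -0.4013  0.011 ]
ctray [ 0.3359 -0.2878  0.011 ]
camtray [0.6631 0.3583 0.011 ]
camtray [0.6579 0.2452 0.011 ]
camtray [0.3625 0.2564 0.011 ]
camtray [0.3676 0.3721 0.011 ]
```

Measurements agree across views and with the given spacings:

| Item | Position or angle |
|---|---|
| Lens | (.580, .017) |
| Cork | (.513, .310) |
| Cup | (.487, -.329), handle at about -117° |
| Platform | (.587, .019), yaw -0.057 |
| Tare key | (.485, -.019) |

I'll start moving to the lens.

Call:
{"api": "servo_tool", "payload": {"rows": [[[-0.5, -0.3, 0], -0.1], [[-1, -0.6, 0], -0.21], [[-1, -0.6, 0], -0.21], [[-1, -0.6, 0], -0.21]], "grip": -1}}

```text
time: 0.48
tool_pos: [0.2577, 0.4368, 0.2053]
ee_rot: [-3.14, 0.001, 3.1]
wrist_force: [-0.1, -0.1, 1.0]
width: 0.0938
```

Call:
{"api": "servo_tool", "payload": {"rows": [[[-0.3, -0.4, 0], 0], [[-0.6, -0.75, 0], 0], [[-0.85, -1, 0], 0]]}}

```text
time: 0.73
tool_pos: [0.321, 0.3556, 0.2054]
ee_rot: [-3.141, -0.0, 3.101]
wrist_force: [-0.1, 0.6, 0.9]
width: 0.0939
```

Call:
{"api": "servo_tool", "payload": {"rows": [[[-0.3, -0.4, 0], 0], [[-0.6, -0.75, 0], 0], [[-0.85, -1, 0], 0]]}}

```text
time: 0.98
tool_pos: [0.3863, 0.2725, 0.2054]
ee_rot: [3.141, 0.0, 3.099]
wrist_force: [0.7, 0.3, 0.4]
width: 0.0942
```

Call:
{"api": "servo_tool", "payload": {"rows": [[[-0.3, -0.4, 0], 0], [[-0.6, -0.75, 0], 0], [[-0.85, -1, 0], 0]]}}

```text
time: 1.23
tool_pos: [0.4513, 0.1898, 0.2053]
ee_rot: [3.142, 0.0, 3.099]
wrist_force: [-0.2, 0.3, 0.3]
width: 0.0939
```

Call:
{"api": "servo_tool", "payload": {"rows": [[[-0.3, -0.4, 0], 0], [[-0.6, -0.75, 0], 0], [[-0.85, -1, 0], 0]]}}

```text
time: 1.48
tool_pos: [0.5162, 0.107, 0.2051]
ee_rot: [3.142, -0.0, 3.099]
wrist_force: [-0.3, 0.6, -1.0]
width: 0.0939
```

Call:
{"api": "servo_tool", "payload": {"rows": [[[-0.2, -0.3, 0], 0], [[-0.5, -0.6, 0], 0], [[-0.75, -0.85, 0], 0], [[-0.8, -0.95, 0], 0], [[-0.8, -0.95, 0], 0]]}}

```text
time: 1.9
tool_pos: [0.5765, 0.0291, 0.2043]
ee_rot: [3.141, -0.002, 3.098]
wrist_force: [-0.5, 0.4, -0.7]
width: 0.0942
```

```bash
python3 - <<'E'
from bench import robot
from h import *
o=robot.get_obs();print(o["tool_pos"],o["ee_rot"],o["wrist_force"])
s=robot.snapshot("wrist");cv2.imwrite("pics/w1.png",s["pixels"][:,:,::-1]);pickle.dump(s,open("w1.pkl","wb"))
E
```

```text
[0.57654087 0.02909716 0.20430042] [ 3.14130649e+00 -1.97265100e-03  3.09808003e+00] [-0.46032437  0.40013174 -0.66868249]
```

View pics/w1.png

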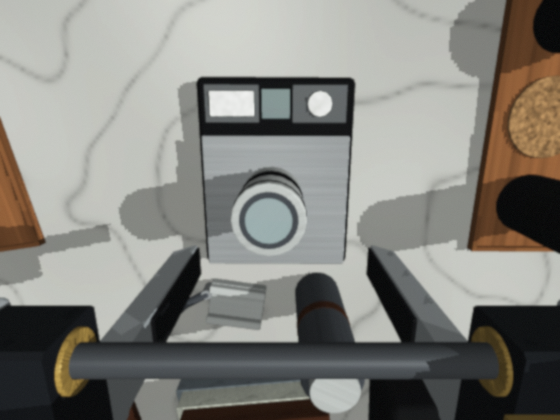

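Lens top ring centre is at (269,219). The tare key is at (231,104), the mode key at (320,104), and the cork at the right edge. I'll cross-check positions with this view.

```bash
python3 - <<'E'
from h import *
np.set_printoptions(precision=4,suppress=True)
w=load("w1")
for n,p,z in(("lens",(269,219),.12),("tare",(231,103.5),.0265),("mode",(320,104),.0265),("pl",(202,136),.03),("pr",(351,135),.03),("fl",(208,262),.03),("fr",(345,263),.03)):print(n,onz(w,p,z))
d=np.array([.580,.0173,0])-[.5765,.0291,0];y=3.098
print(d@[np.cos(y),np.sin(y),0]/.08,d@[np.sin(y),-np.cos(y),0]/.08)
E
```

```text
lens [0.5768 0.0178 0.12  ]
tare [ 0.4842 -0.0183  0.0265]
mode [0.4886 0.0696 0.0265]
pl [ 0.5141 -0.0496  0.03  ]
pr [0.5197 0.0998 0.03  ]
fl [ 0.6509 -0.0577  0.03  ]
fr [0.6589 0.0944 0.03  ]
-0.05013631721007456 -0.14545329902278162
```

Call:
{"api": "servo_tool", "payload": {"rows": [[[-0.04, -0.15, 0.2], 0], [[-0.04, -0.15, 0.5], 0], [[-0.04, -0.15, 0.9], 0], [[-0.04, -0.15, 0.9], 0], [[-0.04, -0.15, 0.9], 0]]}}

```text
time: 2.37
tool_pos: [0.5765, 0.0198, 0.1319]
ee_rot: [3.141, -0.005, 3.103]
wrist_force: [0.1, 0.0, 0.5]
width: 0.0938
```

Call:
{"api": "servo_tool", "payload": {"rows": [[[0, 0, 0.3], 0], [[0, 0, 0.6], 0], [[0, 0, 0.9], 0], [[0, 0, 0.9], 0], [[0, 0, 0.9], 0]]}}

```text
time: 2.78
tool_pos: [0.5787, 0.0188, 0.0627]
ee_rot: [3.141, 0.0, 3.102]
wrist_force: [0.1, -0.6, 1.4]
width: 0.0941
```

```bash
python3 - <<'E'
from bench import robot
from h import *
o=robot.get_obs();print(o["tool_pos"],o["ee_rot"],o["wrist_force"])
s=robot.snapshot("wrist");cv2.imwrite("pics/w2.png",s["pixels"][:,:,::-1])
E
```

```text
[0.57874968 0.01875471 0.06270432] [3.14130025e+00 2.24326206e-04 3.10241545e+00] [ 0.1321803  -0.62545263  1.4178411 ]
```

View pics/w2.png

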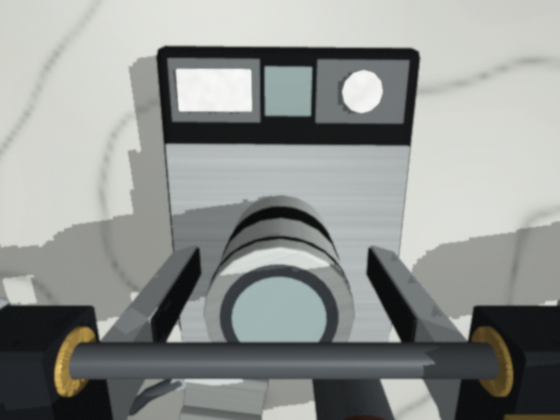

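The lens is centred between the fingers (around (280,315)), so I'll close.

Call:
{"api": "servo_tool", "payload": {"rows": [[[0, 0, 0], 0], [[0, 0, 0], 0], [[0, 0, 0], 0], [[0, 0, 0], 0], [[0, 0, 0], 0], [[0, 0, 0], 0], [[0, 0, 0], 0], [[0, 0, 0], 0]], "grip": 1}}

```text
time: 3.5
tool_pos: [0.579, 0.0175, 0.0621]
ee_rot: [-3.141, 0.001, 3.101]
wrist_force: [-0.6, -0.5, 3.0]
width: 0.0615
```

Call:
{"api": "servo_tool", "payload": {"rows": [[[0, 0, -0.1], 0], [[0, 0, -0.3], 0], [[0, 0, -0.55], 0], [[0, 0, -0.8], 0], [[0, 0, -0.95], 0], [[0, 0, -1], 0], [[0, 0, -1], 0]]}}

```text
time: 4.08
tool_pos: [0.5791, 0.0181, 0.1423]
ee_rot: [3.141, 0.002, 3.102]
wrist_force: [0.9, -0.3, -3.2]
width: 0.0615
```

Call:
{"api": "servo_tool", "payload": {"rows": [[[0.05, 0.15, 0], 0], [[0.1, 0.4, 0], 0], [[0.2, 0.7, 0], 0], [[0.25, 1, 0], 0]]}}

```text
time: 4.42
tool_pos: [0.5597, 0.1001, 0.1392]
ee_rot: [3.141, -0.005, 3.101]
wrist_force: [1.3, 0.3, -3.3]
width: 0.0618
```

Call:
{"api": "servo_tool", "payload": {"rows": [[[0.05, 0.3, 0], 0], [[0.1, 0.6, 0], 0], [[0.2, 0.8, 0], 0], [[0.25, 1, 0], 0]]}}

```text
time: 4.75
tool_pos: [0.5426, 0.1815, 0.1391]
ee_rot: [-3.141, -0.005, 3.103]
wrist_force: [0.3, -0.5, -4.4]
width: 0.0617
```

Call:
{"api": "servo_tool", "payload": {"rows": [[[0.05, 0.3, 0], 0], [[0.1, 0.6, 0], 0], [[0.2, 0.8, 0], 0], [[0.25, 0.95, 0], 0], [[0.25, 1, 0], 0], [[0.25, 1, 0], 0]]}}

```text
time: 5.25
tool_pos: [0.5274, 0.261, 0.1403]
ee_rot: [-3.141, -0.002, 3.103]
wrist_force: [0.6, -0.1, -3.2]
width: 0.0617
```

```bash
python3 - <<'E'
from bench import robot
from h import *
o=robot.get_obs();print(o["tool_pos"],o["ee_rot"],o["wrist_force"],o["width"])
for n in("wrist","top"):
  s=robot.snapshot(n);cv2.imwrite(f"pics/{n}3.png",s["pixels"][:,:,::-1]);pickle.dump(s,open(n+"3.pkl","wb"))
crop(s,110,310,130,290,4,"pics/top3c.png")
E
```

```text
[0.52742789 0.2609782  0.14027805] [-3.14080155e+00 -1.76610448e-03  3.10342685e+00] [ 0.56166946 -0.08426539 -3.20982916] 0.06169007215521213
```

View pics/wrist3.png

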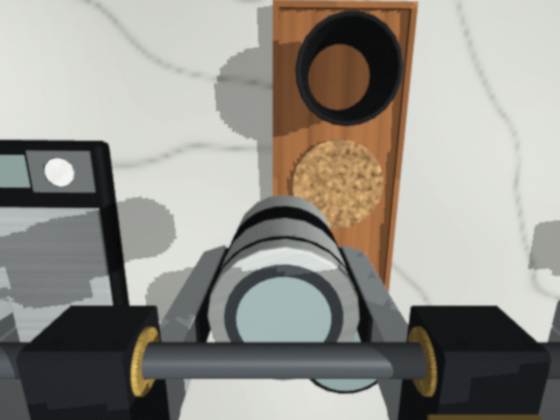

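View pics/top3c.png

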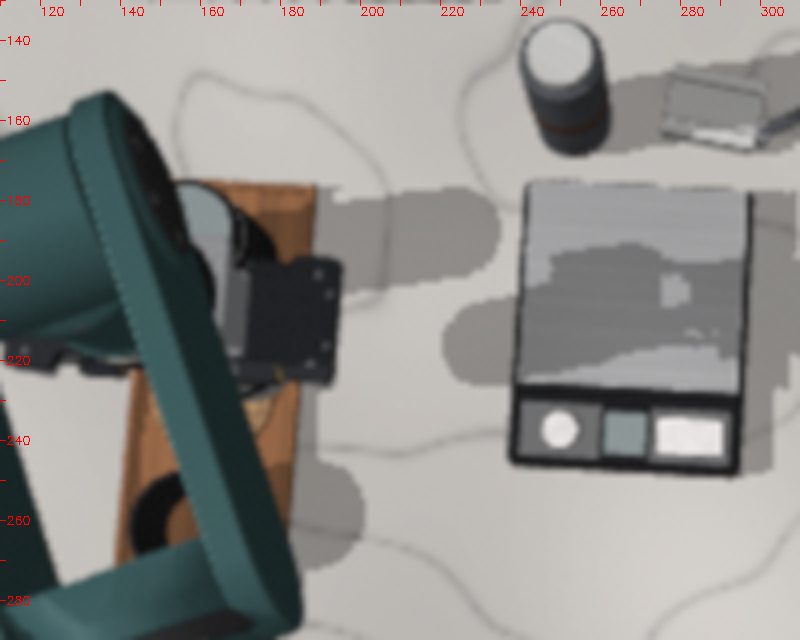

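The wrist view shows the cork disc at (338,183) and the lens upright in the jaws. The top view shows the empty platform. I'll measure both.

```bash
python3 - <<'E'
from h import *
np.set_printoptions(precision=4,suppress=True)
w=load("wrist3");t=load("top3")
im=cv2.cvtColor(w["pixels"],cv2.COLOR_RGB2HSV);m=cv2.inRange(im,(8,60,120),(25,200,255));m[:130]=0;m[235:]=0;m[:,:285]=0;m[:,395:]=0
ys,xs=np.nonzero(m[:200]) ;print(xs.min(),xs.max(),ys.min())
for p in((338,139.5),(293,184),(384,183)): print(onz(w,p,.01))
print("cork",onz(w,(338.5,184),.01))
y=3.1034
for c in([.513,.31],):
  d=np.array(c)-[.5274,.261];print(d@[np.cos(y),np.sin(y)]/.08,d@[np.sin(y),-np.cos(y)]/.08)
T=lambda x,y:((x+.5)/4-.5+110,(y+.5)/4-.5+130)
c=[onz(t,T(*p),.03) for p in((529,181),(749,194),(738,396),(518,385))];print(c,np.mean(c,0))
E
```

```text
285 394 130
[0.4709 0.3115 0.01  ]
[0.5092 0.2706 0.01  ]
[0.5115 0.3536 0.01  ]
cork [0.5108 0.3121 0.01  ]
0.20325604845932047 0.6051803274766142
[array([0.6595, 0.0928, 0.03  ]), array([ 0.6514, -0.0584,  0.03  ]), array([ 0.5121, -0.0512,  0.03  ]), array([0.5184, 0.0977, 0.03  ])] [0.5854 0.0202 0.03  ]
```

Call:
{"api": "servo_tool", "payload": {"rows": [[[0.08, 0.2, 0], 0], [[0.16, 0.45, 0], 0], [[0.2, 0.62, 0], 0], [[0.2, 0.62, 0.1], 0], [[0.2, 0.62, 0.3], 0], [[0.2, 0.62, 0.55], 0], [[0.2, 0.62, 0.8], 0], [[0.2, 0.62, 0.9], 0], [[0.2, 0.62, 0.9], 0], [[0.2, 0.62, 0.9], 0]]}}

```text
time: 6.18
tool_pos: [0.5144, 0.3096, 0.0691]
ee_rot: [-3.141, -0.001, 3.101]
wrist_force: [0.0, 0.3, -2.4]
width: 0.0613
```

Call:
{"api": "servo_tool", "payload": {"rows": [[[0.02, 0.01, 0.08], 0], [[0.02, 0.01, 0.16], 0], [[0.02, 0.01, 0.22], 0], [[0.02, 0.01, 0.27], 0], [[0.02, 0.01, 0.31], 0], [[0.02, 0.01, 0.32], 0], [[0.02, 0.01, 0.32], 0], [[0.02, 0.01, 0.32], 0]]}}

```text
time: 6.85
tool_pos: [0.5129, 0.3113, 0.044]
ee_rot: [3.141, 0.0, 3.102]
wrist_force: [0.1, 0.7, -3.3]
width: 0.0616
```

Call:
{"api": "servo_tool", "payload": {"rows": [[[0, 0, 0.01], 0], [[0, 0, 0.02], 0], [[0, 0, 0.03], 0], [[0, 0, 0.03], 0], [[0, 0, 0.03], 0]]}}

```text
time: 7.27
tool_pos: [0.513, 0.3114, 0.0421]
ee_rot: [3.141, 0.001, 3.102]
wrist_force: [-0.5, 0.0, 0.1]
width: 0.0614
```

Wrist load has gone to about 0, so the disc is carrying the lens. Opening.

Call:
{"api": "servo_tool", "payload": {"rows": [[[0, 0, 0], 0], [[0, 0, 0], 0], [[0, 0, 0], 0], [[0, 0, 0], 0], [[0, 0, 0], 0], [[0, 0, 0], 0], [[0, 0, 0], 0], [[0, 0, 0], 0]], "grip": -1}}

```text
time: 7.93
tool_pos: [0.5127, 0.3112, 0.0415]
ee_rot: [3.141, 0.0, 3.102]
wrist_force: [-0.4, -0.0, -0.0]
width: 0.0942
```

Call:
{"api": "servo_tool", "payload": {"rows": [[[0, 0, -0.2], 0], [[0, 0, -0.5], 0], [[0, 0, -1], 0], [[0, 0, -1], 0]]}}

```text
time: 8.27
tool_pos: [0.5167, 0.3132, 0.1303]
ee_rot: [3.135, 0.013, 3.102]
wrist_force: [-0.1, 0.6, 2.0]
width: 0.0938
```

Call:
{"api": "servo_tool", "payload": {"rows": [[[0, 0, -0.4], 0], [[0, 0, -0.8], 0], [[0, 0, -1], 0], [[0, 0, -1], 0]]}}

```text
time: 8.6
tool_pos: [0.515, 0.3124, 0.2075]
ee_rot: [3.136, 0.01, 3.102]
wrist_force: [0.7, 0.2, 0.9]
width: 0.0937
```

```bash
python3 - <<'E'
from bench import robot
from h import *
o=robot.get_obs();print(o["tool_pos"],o["ee_rot"],o["wrist_force"],o["width"])
for n in("wrist",):
  s=robot.snapshot(n);cv2.imwrite(f"pics/{n}4.png",s["pixels"][:,:,::-1]);pickle.dump(s,open(n+"4.pkl","wb"))
E
```

```text
[0.51501178 0.31237256 0.20750178] [3.13641909 0.0095381  3.10171535] [0.65917051 0.19985101 0.92021985] 0.09369027699469858
```

View pics/wrist4.png

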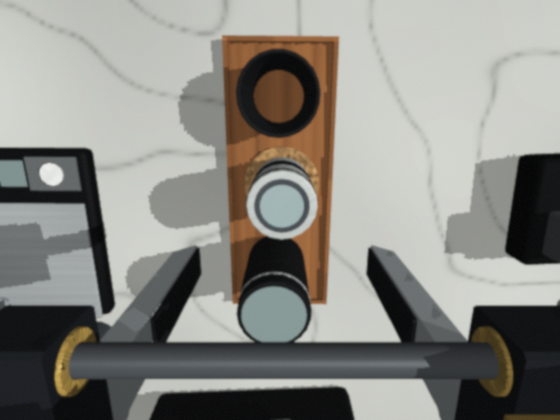

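The lens stands on the cork with its top at (282,201). Next I'll travel to the cup.

Call:
{"api": "servo_tool", "payload": {"rows": [[[0.05, -0.3, 0], 0], [[0.05, -0.7, 0], 0], [[0.05, -1, 0], 0]]}}

```text
time: 8.9
tool_pos: [0.5042, 0.2299, 0.1985]
ee_rot: [-3.139, -0.004, 3.102]
wrist_force: [-0.4, 0.4, -0.0]
width: 0.0937
```

Call:
{"api": "servo_tool", "payload": {"rows": [[[0.01, -0.4, 0], 0], [[0.03, -0.8, 0], 0], [[0.05, -1, 0], 0]]}}

```text
time: 9.15
tool_pos: [0.497, 0.1486, 0.1987]
ee_rot: [-3.139, -0.004, 3.099]
wrist_force: [0.1, 0.1, -0.0]
width: 0.0941
```

Call:
{"api": "servo_tool", "payload": {"rows": [[[0, -0.4, 0], 0], [[0, -0.8, 0], 0], [[0, -1, 0], 0]]}}

```text
time: 9.4
tool_pos: [0.4938, 0.0688, 0.1988]
ee_rot: [-3.14, -0.004, 3.099]
wrist_force: [-0.4, 0.1, -0.4]
width: 0.0941
```

Call:
{"api": "servo_tool", "payload": {"rows": [[[0, -0.4, 0], 0], [[0, -0.8, 0], 0], [[0, -1, 0], 0]]}}

```text
time: 9.65
tool_pos: [0.4906, -0.011, 0.1987]
ee_rot: [-3.141, -0.004, 3.099]
wrist_force: [0.4, 0.9, -0.9]
width: 0.094
```

Call:
{"api": "servo_tool", "payload": {"rows": [[[0, -0.4, 0], 0], [[0, -0.8, 0], 0], [[0, -1, 0], 0]]}}

```text
time: 9.9
tool_pos: [0.4873, -0.0908, 0.1986]
ee_rot: [-3.141, -0.004, 3.099]
wrist_force: [-0.1, 0.4, 0.7]
width: 0.0937
```

Call:
{"api": "servo_tool", "payload": {"rows": [[[0, -0.4, 0], 0], [[0, -0.8, 0], 0], [[0, -1, 0], 0]]}}

```text
time: 10.15
tool_pos: [0.4841, -0.1706, 0.1985]
ee_rot: [3.141, -0.004, 3.099]
wrist_force: [0.4, -0.7, -0.5]
width: 0.0942
```

Call:
{"api": "servo_tool", "payload": {"rows": [[[0, -0.4, 0], 0], [[0, -0.8, 0], 0], [[0, -1, 0], 0]]}}

```text
time: 10.4
tool_pos: [0.4809, -0.2506, 0.1983]
ee_rot: [3.141, -0.004, 3.099]
wrist_force: [-0.7, 0.2, 0.3]
width: 0.0939
```

Call:
{"api": "servo_tool", "payload": {"rows": [[[0, 0, 0], 0.07], [[0, 0, 0], 0.15], [[0, 0, 0], 0.22], [[0, 0, 0], 0.3], [[0, 0, 0], 0.37], [[0, 0, 0], 0.45], [[0, 0, 0], 0.52], [[0, 0, 0], 0.6], [[0, 0, 0], 0.67], [[0, 0, 0], 0.75], [[0, 0, 0], 0.82], [[0, 0, 0], 0.9]]}}

```text
time: 11.4
tool_pos: [0.4814, -0.2474, 0.1985]
ee_rot: [-3.138, -0.003, 1.683]
wrist_force: [-1.1, 0.0, -0.1]
width: 0.0943
```

Call:
{"api": "servo_tool", "payload": {"rows": [[[0, 0, 0], 0.07], [[0, 0, 0], 0.15], [[0, 0, 0], 0.22], [[0, 0, 0], 0.3], [[0, 0, 0], 0.37], [[0, 0, 0], 0.45], [[0, 0, 0], 0.52], [[0, 0, 0], 0.6], [[0, 0, 0], 0.67], [[0, 0, 0], 0.74], [[0, 0, 0], 0.74], [[0, 0, 0], 0.74]]}}

```text
time: 12.4
tool_pos: [0.4817, -0.2476, 0.1993]
ee_rot: [-3.138, 0.002, 0.529]
wrist_force: [0.2, -0.3, 0.2]
width: 0.0942
```

```bash
python3 - <<'E'
from bench import robot
from h import *
o=robot.get_obs();print(o["tool_pos"],o["ee_rot"],o["wrist_force"],o["width"],o["joint_positions"])
for n in("wrist","top"):
  s=robot.snapshot(n);cv2.imwrite(f"pics/{n}5.png",s["pixels"][:,:,::-1]);pickle.dump(s,open(n+"5.pkl","wb"))
E
```

```text
[ 0.48165044 -0.2475582   0.19928261] [-3.13840818e+00  1.52922473e-03  5.29017579e-01] [ 0.23568252 -0.26995333  0.20289048] 0.09422030293238652 [-5.79508452e-01  7.24044511e-02  1.39880184e+00  5.17746612e-05
  1.67391861e+00  4.62277970e-01]
```

View pics/wrist5.png

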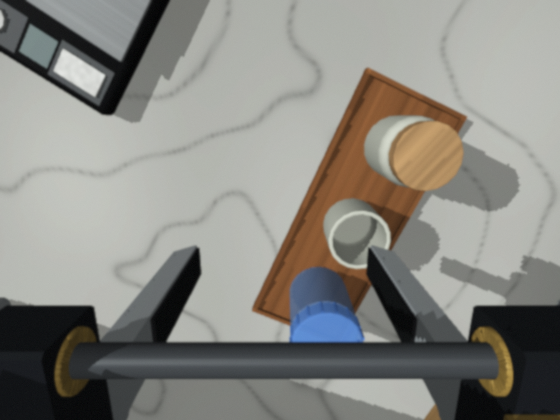

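View pics/top5.png

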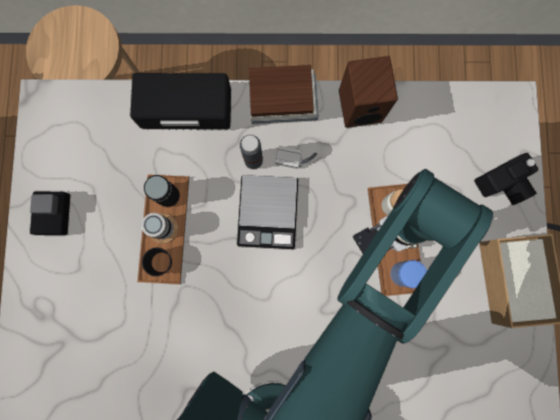

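The cup rim is at about (359,237) in the wrist view, with its handle hidden behind the right finger. The lens top is at (156,226) in the top view.

```bash
python3 - <<'E'
from h import *
np.set_printoptions(precision=4,suppress=True)
w=load("wrist5");t=load("top5")
print("cup",onz(w,(359,237),.068))
crop(t,130,200,200,260,8,"pics/l5.png")
d=np.array([.487,-.329])-[.4817,-.2476];y=.529
print(d@[np.cos(y),np.sin(y)]/.08,d@[np.sin(y),-np.cos(y)]/.08)
E
```

```text
cup [ 0.4889 -0.3262  0.068 ]
-0.4563075800185413 0.9118545415347906
```

View pics/l5.png

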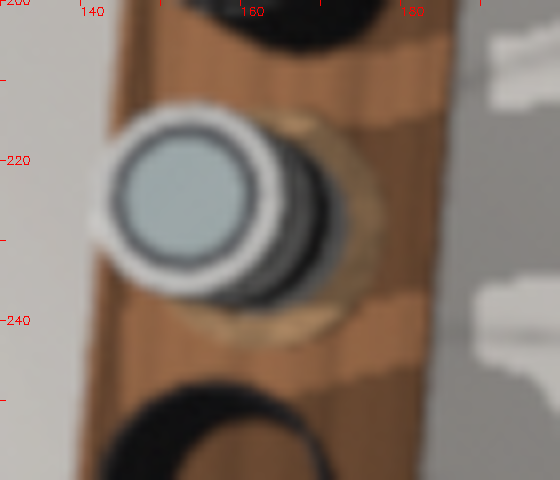

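Call:
{"api": "servo_tool", "payload": {"rows": [[[-0.15, 0.3, 0], 0], [[-0.3, 0.6, 0], 0], [[-0.45, 0.9, 0], 0], [[-0.45, 0.9, 0.2], 0], [[-0.45, 0.9, 0.5], 0], [[-0.45, 0.9, 0.8], 0], [[-0.45, 0.9, 0.8], 0], [[-0.45, 0.9, 0.8], 0]]}}

```text
time: 13.17
tool_pos: [0.4864, -0.3276, 0.1356]
ee_rot: [-3.137, 0.001, 0.527]
wrist_force: [0.1, -0.0, -0.2]
width: 0.0936
```

```bash
python3 - <<'E'
from bench import robot
from h import *
np.set_printoptions(precision=4,suppress=True)
print("lens",onz(load("top5"),(152.7,224.2),.1))
o=robot.get_obs();print(o["tool_pos"],o["ee_rot"],o["wrist_force"])
for n in("wrist",):
  s=robot.snapshot(n);cv2.imwrite(f"pics/{n}6.png",s["pixels"][:,:,::-1]);pickle.dump(s,open(n+"6.pkl","wb"))
E
```

```text
lens [0.5133 0.3116 0.1   ]
[ 0.4864 -0.3276  0.1356] [-3.1373  0.0015  0.5272] [ 0.1362 -0.0214 -0.1954]
```

View pics/wrist6.png

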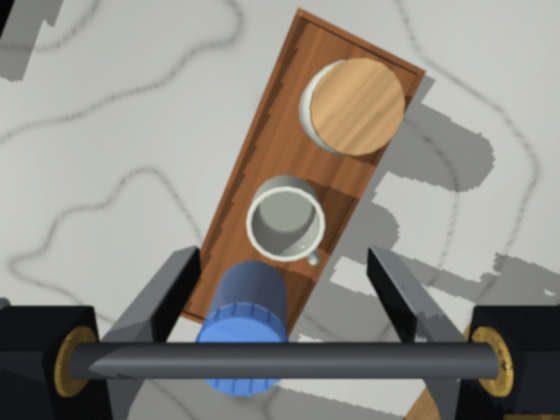

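```bash
python3 - <<'E'
from h import *
w=load("wrist6");c=onz(w,(286,223.5),.068);print(c,onz(w,(313,259),.05))
for p in ([.487,-.3285],c[:2]):
  d=np.array(p)-[.4864,-.3276];y=.527
  print(d@[np.cos(y),np.sin(y)]/.08,d@[np.sin(y),-np.cos(y)]/.08)
E
```

```text
[ 0.48769964 -0.32856218  0.068     ] [ 0.46729403 -0.36648373  0.05      ]
0.0008242935912610556 0.013495667455721014
0.007992317216698125 0.01856592832686833
```

Call:
{"api": "servo_tool", "payload": {"rows": [[[0, 0.02, 0.2], 0], [[0, 0.02, 0.5], 0], [[0, 0.02, 0.8], 0], [[0, 0.02, 0.8], 0]]}}

```text
time: 13.55
tool_pos: [0.4867, -0.3283, 0.0705]
ee_rot: [-3.136, 0.002, 0.527]
wrist_force: [-1.0, 0.8, -0.3]
width: 0.0936
```

Call:
{"api": "servo_tool", "payload": {"rows": [[[0, 0, 0.15], 0], [[0, 0, 0.3], 0], [[0, 0, 0.45], 0], [[0, 0, 0.53], 0], [[0, 0, 0.53], 0], [[0, 0, 0.53], 0]]}}

```text
time: 14.05
tool_pos: [0.4881, -0.3296, 0.0307]
ee_rot: [-3.141, 0.0, 0.526]
wrist_force: [0.1, 0.5, 0.7]
width: 0.0943
```

Call:
{"api": "servo_tool", "payload": {"rows": [[[0, 0, 0], 0], [[0, 0, 0], 0], [[0, 0, 0], 0], [[0, 0, 0], 0], [[0, 0, 0], 0], [[0, 0, 0], 0], [[0, 0, 0], 0], [[0, 0, 0], 0]], "grip": 1}}

```text
time: 14.72
tool_pos: [0.4882, -0.3296, 0.0313]
ee_rot: [-3.141, -0.0, 0.526]
wrist_force: [-0.1, 0.5, 2.9]
width: 0.0586
```

```bash
python3 - <<'E'
from bench import robot
from h import *
np.set_printoptions(precision=4,suppress=True)
o=robot.get_obs();print(o["tool_pos"],o["ee_rot"],o["wrist_force"],o["width"])
for n in("wrist",):
  s=robot.snapshot(n);cv2.imwrite(f"pics/{n}7.png",s["pixels"][:,:,::-1])
E
```

```text
[ 0.4882 -0.3296  0.0313] [-3.1413 -0.0001  0.5262] [-0.1154  0.5172  2.9483] 0.05858414032425552
```

View pics/wrist7.png

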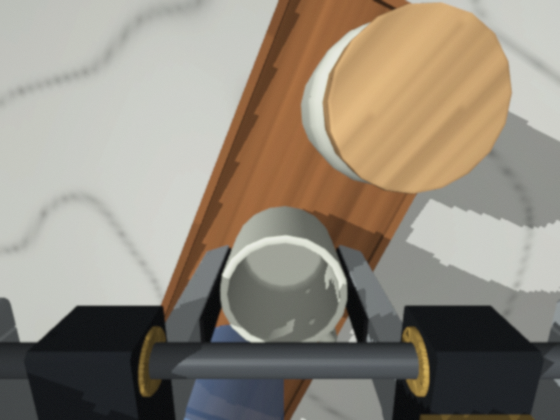

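Cup gripped (58.6 mm opening) with the handle clear. Lifting.

Call:
{"api": "servo_tool", "payload": {"rows": [[[0, 0, -0.1], 0], [[0, 0, -0.3], 0], [[0, 0, -0.55], 0], [[0, 0, -0.8], 0], [[0, 0, -1], 0], [[0, 0, -1], 0]]}}

```text
time: 15.27
tool_pos: [0.4903, -0.3314, 0.1157]
ee_rot: [3.134, -0.003, 0.526]
wrist_force: [0.9, -0.6, -0.9]
width: 0.0585
```

Call:
{"api": "servo_tool", "payload": {"rows": [[[0, 0, -0.15], 0], [[0, 0, -0.3], 0], [[0, 0, -0.3], 0], [[0, 0, -0.3], 0]]}}

```text
time: 15.6
tool_pos: [0.4885, -0.33, 0.1355]
ee_rot: [3.141, -0.0, 0.526]
wrist_force: [0.3, 0.6, -1.5]
width: 0.0583
```

```bash
python3 - <<'E'
from bench import robot
from h import *
np.set_printoptions(precision=4,suppress=True)
o=robot.get_obs();print(o["tool_pos"],o["ee_rot"],o["wrist_force"],o["width"])
d=np.array([.586,.020])-o["tool_pos"][:2];y=o["ee_rot"][2]
print(d@[np.cos(y),np.sin(y)]/.08,d@[np.sin(y),-np.cos(y)]/.08)
E
```

```text
[ 0.4885 -0.33    0.1355] [ 3.1406 -0.0004  0.5262] [ 0.3077  0.6054 -1.4967] 0.05833568348207099
3.251175309626801 -3.1711903024016324
```

Call:
{"api": "servo_tool", "payload": {"rows": [[[0.1, -0.1, 0], 0], [[0.3, -0.3, 0], 0], [[0.55, -0.55, 0], 0], [[0.81, -0.79, 0], 0]]}}

```text
time: 15.93
tool_pos: [0.512, -0.2408, 0.1337]
ee_rot: [-3.139, 0.001, 0.525]
wrist_force: [0.5, 0.5, 0.2]
width: 0.0583
```

Call:
{"api": "servo_tool", "payload": {"rows": [[[0.25, -0.25, 0], 0], [[0.5, -0.5, 0], 0], [[0.81, -0.79, 0], 0]]}}

```text
time: 16.18
tool_pos: [0.5361, -0.1536, 0.1338]
ee_rot: [-3.14, 0.001, 0.525]
wrist_force: [0.6, 0.6, -2.1]
width: 0.0584
```

Call:
{"api": "servo_tool", "payload": {"rows": [[[0.25, -0.25, 0], 0], [[0.5, -0.5, 0], 0], [[0.81, -0.79, 0], 0]]}}

```text
time: 16.43
tool_pos: [0.5603, -0.0663, 0.1339]
ee_rot: [-3.14, 0.002, 0.526]
wrist_force: [0.6, -0.6, -1.6]
width: 0.0587
```

Call:
{"api": "servo_tool", "payload": {"rows": [[[0.25, -0.25, 0], 0], [[0.5, -0.5, 0], 0], [[0.7, -0.7, 0], 0], [[0.81, -0.79, 0], 0], [[0.81, -0.79, 0], 0], [[0.81, -0.79, 0], 0]]}}

```text
time: 16.93
tool_pos: [0.5848, 0.0191, 0.1343]
ee_rot: [-3.141, 0.002, 0.527]
wrist_force: [-0.6, -0.9, -2.1]
width: 0.0586
```

```bash
python3 - <<'E'
from bench import robot
from h import *
np.set_printoptions(precision=4,suppress=True)
o=robot.get_obs();print(o["tool_pos"],o["ee_rot"],o["wrist_force"],o["width"])
d=np.array([.586,.020])-o["tool_pos"][:2];y=o["ee_rot"][2]
print(d@[np.cos(y),np.sin(y)]/.08,d@[np.sin(y),-np.cos(y)]/.08)
s=robot.snapshot("wrist");cv2.imwrite(f"pics/wrist8.png",s["pixels"][:,:,::-1])
E
```

```text
[0.5848 0.0191 0.1343] [-3.1414  0.0018  0.5273] [-0.5837 -0.9027 -2.129 ] 0.058597853952201
0.0179661247287472 -0.0022867545866899273
```

View pics/wrist8.png

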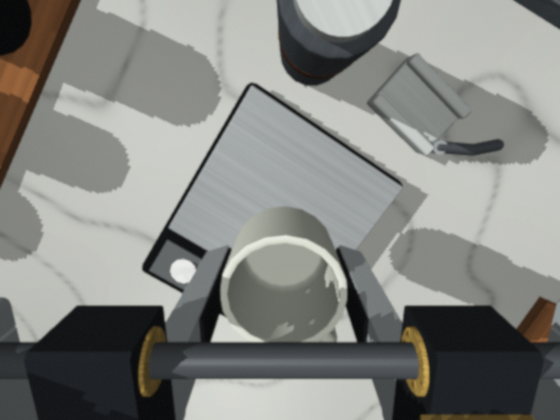

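The cup is level over the platform. Descending, slowly at the end.

Call:
{"api": "servo_tool", "payload": {"rows": [[[0.02, 0, 0.1], 0], [[0.02, 0, 0.3], 0], [[0.02, 0, 0.5], 0], [[0.02, 0, 0.7], 0], [[0.02, 0, 0.8], 0], [[0.02, 0, 0.83], 0], [[0.02, 0, 0.83], 0], [[0.02, 0, 0.83], 0]]}}

```text
time: 17.65
tool_pos: [0.5873, 0.0193, 0.0694]
ee_rot: [3.141, -0.001, 0.525]
wrist_force: [-0.5, 0.2, -0.7]
width: 0.0585
```

Call:
{"api": "servo_tool", "payload": {"rows": [[[0, 0, 0.03], 0], [[0, 0, 0.06], 0], [[0, 0, 0.09], 0], [[0, 0, 0.11], 0], [[0, 0, 0.13], 0], [[0, 0, 0.13], 0], [[0, 0, 0.13], 0]]}}

```text
time: 18.23
tool_pos: [0.5867, 0.0199, 0.0581]
ee_rot: [-3.141, 0.0, 0.526]
wrist_force: [-0.4, -0.4, -0.8]
width: 0.0589
```

Call:
{"api": "servo_tool", "payload": {"rows": [[[0, 0, 0.01], 0], [[0, 0, 0.02], 0], [[0, 0, 0.03], 0], [[0, 0, 0.03], 0], [[0, 0, 0.03], 0]]}}

```text
time: 18.65
tool_pos: [0.5867, 0.0199, 0.0558]
ee_rot: [-3.141, 0.0, 0.526]
wrist_force: [0.5, 0.2, -1.1]
width: 0.0585
```

Call:
{"api": "servo_tool", "payload": {"rows": [[[0, 0, 0.005], 0], [[0, 0, 0.01], 0], [[0, 0, 0.01], 0], [[0, 0, 0.01], 0]]}}

```text
time: 18.98
tool_pos: [0.5869, 0.0199, 0.0553]
ee_rot: [3.141, -0.0, 0.526]
wrist_force: [-0.5, 0.2, -0.1]
width: 0.0587
```

The height matches the expected 0.0553 and the load is about 0. Releasing, then up.

Call:
{"api": "servo_tool", "payload": {"rows": [[[0, 0, 0], 0], [[0, 0, 0], 0], [[0, 0, 0], 0], [[0, 0, 0], 0], [[0, 0, 0], 0], [[0, 0, 0], 0], [[0, 0, 0], 0], [[0, 0, 0], 0]], "grip": -1}}

```text
time: 19.65
tool_pos: [0.5868, 0.0198, 0.0551]
ee_rot: [-3.142, -0.0, 0.526]
wrist_force: [0.2, -0.3, -0.0]
width: 0.0941
```

Call:
{"api": "servo_tool", "payload": {"rows": [[[0, 0, -0.1], 0], [[0, 0, -0.3], 0], [[0, 0, -0.6], 0], [[0, 0, -0.9], 0], [[0, 0, -1], 0], [[0, 0, -1], 0]]}}

```text
time: 20.15
tool_pos: [0.5888, 0.0198, 0.1389]
ee_rot: [3.138, -0.006, 0.526]
wrist_force: [-0.0, 0.5, 0.3]
width: 0.0939
```

```bash
python3 - <<'E'
from bench import robot
from h import *
np.set_printoptions(precision=4,suppress=True)
o=robot.get_obs();print(o["tool_pos"],o["ee_rot"],o["wrist_force"],o["width"])
d=np.array([.485,-.0185])-o["tool_pos"][:2];y=o["ee_rot"][2]
print(d@[np.cos(y),np.sin(y)]/.08,d@[np.sin(y),-np.cos(y)]/.08)
s=robot.snapshot("wrist");cv2.imwrite(f"pics/wrist9.png",s["pixels"][:,:,::-1]);print(onz(s,(285,224),.092))
E
```

```text
[0.5888 0.0198 0.1389] [ 3.1377 -0.0059  0.5263] [-0.0427  0.5297  0.2773] 0.09386017086586439
-1.3620105483644318 -0.2381704226935791
[0.5956 0.0224 0.092 ]
```

View pics/wrist9.png

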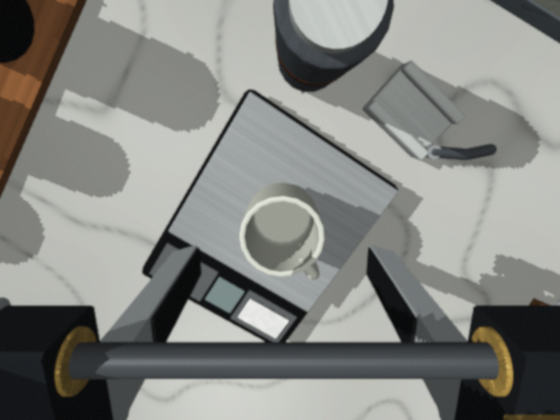

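The cup is upright and centred (rim at (283,236)) with the handle on the right. Now closing the fingers and moving over the tare key.

Call:
{"api": "servo_tool", "payload": {"rows": [[[-0.2, -0.03, 0], 0.07], [[-0.4, -0.06, 0], 0.15], [[-0.6, -0.09, 0], 0.22], [[-0.8, -0.12, 0], 0.3], [[-1, -0.16, 0], 0.37], [[-1, -0.16, 0], 0.37], [[-1, -0.16, 0], 0.37], [[-1, -0.16, 0], 0.37]], "grip": 1}}

```text
time: 20.87
tool_pos: [0.5112, -0.009, 0.134]
ee_rot: [-3.141, 0.001, -0.053]
wrist_force: [-0.2, 0.7, 0.5]
width: 0.044
```

```bash
python3 - <<'E'
from bench import robot
from h import *
np.set_printoptions(precision=4,suppress=True)
o=robot.get_obs();print(o["tool_pos"],o["ee_rot"],o["wrist_force"],o["width"])
d=np.array([.485,-.0187])-o["tool_pos"][:2];y=o["ee_rot"][2]
print(d@[np.cos(y),np.sin(y)]/.08,d@[np.sin(y),-np.cos(y)]/.08)
E
```

```text
[ 0.5112 -0.009   0.134 ] [-3.1411  0.0012 -0.0529] [-0.1791  0.6906  0.544 ] 0.043985125192047184
-0.3200477254617795 0.13794581069506412
```

Call:
{"api": "servo_tool", "payload": {"rows": [[[-0.15, 0.07, 0], 0], [[-0.33, 0.14, 0], 0], [[-0.33, 0.14, 0.2], 0], [[-0.33, 0.14, 0.5], 0], [[-0.33, 0.14, 0.8], 0], [[-0.33, 0.14, 0.9], 0], [[-0.33, 0.14, 0.95], 0], [[-0.33, 0.14, 0.95], 0], [[-0.33, 0.14, 0.95], 0]]}}

```text
time: 21.62
tool_pos: [0.4852, -0.019, 0.06]
ee_rot: [-3.142, -0.002, -0.054]
wrist_force: [-0.2, -0.2, 0.7]
width: 0.0003
```

```bash
python3 - <<'E'
from bench import robot
from h import *
np.set_printoptions(precision=4,suppress=True)
o=robot.get_obs();print(o["tool_pos"],o["ee_rot"],o["wrist_force"],o["width"])
for n in("wrist","scene"):
  s=robot.snapshot(n);cv2.imwrite(f"pics/{n}10.png",s["pixels"][:,:,::-1])
crop(s,200,400,140,300,4,"pics/s10.png")
E
```

```text
[ 0.4852 -0.019   0.06  ] [-3.1416 -0.0016 -0.0543] [-0.1618 -0.1636  0.6595] 0.00029312194677731044
```

View pics/wrist10.png

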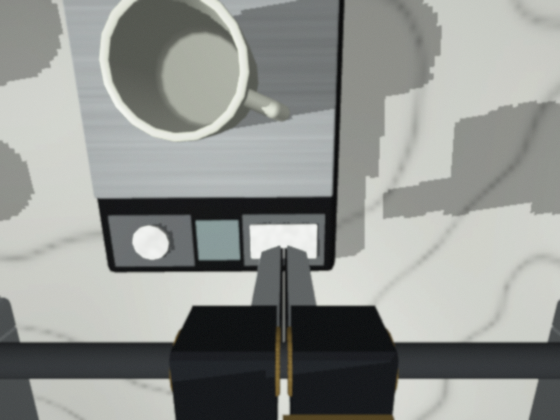

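View pics/s10.png

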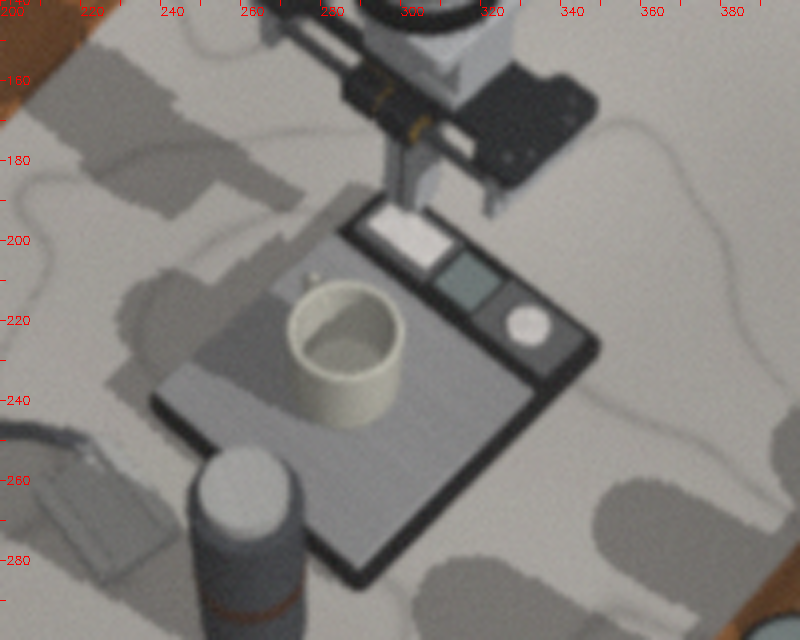

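The fingertips are above the white tare key. I'll descend to just above it and then feel for contact.

Call:
{"api": "servo_tool", "payload": {"rows": [[[0, 0, 0.1], 0], [[0, 0, 0.2], 0], [[0, 0, 0.3], 0], [[0, 0, 0.37], 0], [[0, 0, 0.37], 0], [[0, 0, 0.37], 0]]}}

```text
time: 22.22
tool_pos: [0.4835, -0.0189, 0.0286]
ee_rot: [-3.141, 0.002, -0.055]
wrist_force: [-0.7, -0.5, 0.5]
width: 0.0004
```

Call:
{"api": "servo_tool", "payload": {"rows": [[[0, 0, 0.01], 0], [[0, 0, 0.015], 0], [[0, 0, 0.015], 0], [[0, 0, 0.015], 0]]}}

```text
time: 22.55
tool_pos: [0.4844, -0.019, 0.0286]
ee_rot: [-3.142, -0.001, -0.055]
wrist_force: [0.3, -0.6, 0.3]
width: 0.0007
```

Call:
{"api": "servo_tool", "payload": {"rows": [[[0, 0, 0.005], 0], [[0, 0, 0.01], 0], [[0, 0, 0.01], 0]]}}

```text
time: 22.8
tool_pos: [0.4842, -0.019, 0.0275]
ee_rot: [-3.142, -0.0, -0.055]
wrist_force: [0.5, -0.0, 0.0]
width: -0.0
```

Call:
{"api": "servo_tool", "payload": {"rows": [[[0, 0, 0.005], 0], [[0, 0, 0.01], 0], [[0, 0, 0.01], 0]]}}

```text
time: 23.05
tool_pos: [0.4843, -0.019, 0.0268]
ee_rot: [-3.142, -0.0, -0.055]
wrist_force: [0.8, 0.4, 0.6]
width: 0.0005
```

Call:
{"api": "servo_tool", "payload": {"rows": [[[0, 0, 0.005], 0], [[0, 0, 0.01], 0], [[0, 0, 0.01], 0]]}}

```text
time: 23.3
tool_pos: [0.4843, -0.019, 0.0265]
ee_rot: [-3.142, -0.0, -0.055]
wrist_force: [-2.0, 0.5, 5.1]
width: 0.0005
```

Call:
{"api": "servo_tool", "payload": {"rows": [[[0, 0, 0.004], 0], [[0, 0, 0.006], 0], [[0, 0, 0.006], 0]]}}

```text
time: 23.55
tool_pos: [0.4843, -0.019, 0.0262]
ee_rot: [-3.142, -0.0, -0.055]
wrist_force: [-2.6, 0.4, 6.7]
width: 0.0004
```

Call:
{"api": "servo_tool", "payload": {"rows": [[[0, 0, 0.008], 0], [[0, 0, 0.01], 0], [[0, 0, 0.01], 0], [[0, 0, 0.01], 0]]}}

```text
time: 23.88
tool_pos: [0.4843, -0.019, 0.0257]
ee_rot: [-3.142, -0.0, -0.055]
wrist_force: [-3.6, 0.1, 7.9]
width: 0.0005
```

Call:
{"api": "servo_tool", "payload": {"rows": [[[0, 0, 0.006], 0], [[0, 0, 0.008], 0], [[0, 0, 0.008], 0], [[0, 0, 0.008], 0], [[0, 0, 0.008], 0], [[0, 0, 0.008], 0]]}}

```text
time: 24.38
tool_pos: [0.4843, -0.019, 0.0254]
ee_rot: [3.142, -0.0, -0.055]
wrist_force: [-4.3, 0.3, 9.6]
width: 0.0005
```

It's been held above 6 N for about 1 s, and around 9 N for the last half second. Releasing upward.

Call:
{"api": "servo_tool", "payload": {"rows": [[[0, 0, -0.05], 0], [[0, 0, -0.15], 0], [[0, 0, -0.4], 0], [[0, 0, -0.7], 0], [[0, 0, -1], 0], [[0, 0, -1], 0]]}}

```text
time: 24.88
tool_pos: [0.4876, -0.0195, 0.1093]
ee_rot: [3.141, -0.01, -0.055]
wrist_force: [1.5, 0.2, -0.0]
width: 0.0
```

Call:
{"api": "servo_tool", "payload": {"rows": [[[-0.2, 0, -0.4], 0], [[-0.5, 0, -0.8], 0], [[-0.9, 0, -1], 0], [[-0.9, 0, -1], 0]]}}

```text
time: 25.22
tool_pos: [0.4112, -0.015, 0.1883]
ee_rot: [3.141, -0.007, -0.055]
wrist_force: [1.4, -0.6, 0.4]
width: 0.0005
```

Call:
{"api": "servo_tool", "payload": {"rows": [[[-0.3, 0, 0], 0], [[-0.7, 0, 0], 0], [[-1, 0, 0], 0], [[-1, 0, 0], 0], [[-1, 0, 0], 0]]}}

```text
time: 25.63
tool_pos: [0.3322, -0.0106, 0.183]
ee_rot: [-3.141, -0.0, -0.055]
wrist_force: [0.3, -0.2, -0.2]
width: 0.0006
```

```bash
python3 - <<'E'
from bench import robot
from h import *
np.set_printoptions(precision=4,suppress=True)
o=robot.get_obs();print(o["tool_pos"],o["wrist_force"],o["time"],np.abs(o["qvel"]).max())
for n in("top","scene"):
  s=robot.snapshot(n);cv2.imwrite(f"pics/{n}11.png",s["pixels"][:,:,::-1]);pickle.dump(s,open(n+"11.pkl","wb"))
E
```

```text
[ 0.3322 -0.0106  0.183 ] [ 0.2675 -0.2038 -0.2051] 25.6333 0.04097173857172571
```

View pics/top11.png

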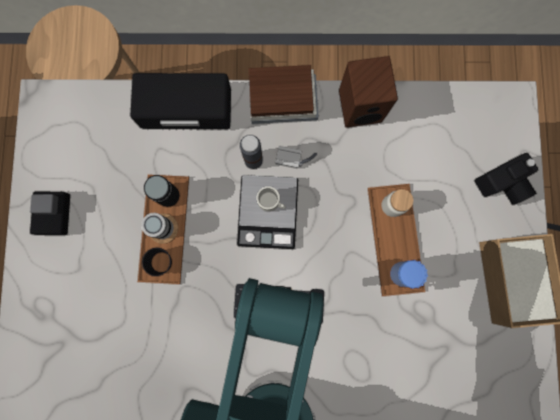

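View pics/scene11.png

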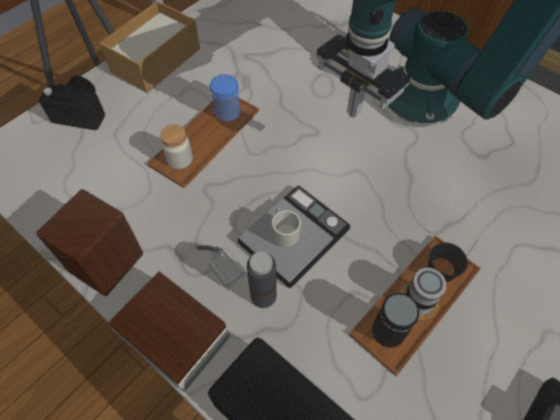

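The cup is upright on the platform (top view (268,198)), the lens is on the cork (155,226), and every other object is where it was. One numeric check, then I'll hand in.

```bash
python3 - <<'E'
from bench import robot
from h import *
t=load("top11");s=load("scene11")
print("cup",onz(t,(268.3,198.5),.092),onz(s,(286.5,221.5),.092),"lens",onz(t,(153,224),.1),onz(s,(429,281),.1))
a,b=load("top0")["pixels"].astype(int),t["pixels"].astype(int)
print({k:np.abs(a-b)[y0:y1,x0:x1].max() for k,(x0,x1,y0,y1) in dict(grinder=(240,265,132,170),clamp=(273,318,145,168),tele=(143,180,174,208),jar=(380,415,188,216),can=(392,428,260,288)).items()})
robot.close_job()
E
```

```text
cup [0.58319986 0.01791014 0.092     ] [0.58585549 0.01905931 0.092     ] lens [0.51386236 0.31089376 0.1       ] [0.51289238 0.30906418 0.1       ]
{'grinder': np.int64(4), 'clamp': np.int64(4), 'tele': np.int64(5), 'jar': np.int64(4), 'can': np.int64(38)}
the job is handed in; nothing more can be done
```

The lens is on the cork disc, the cup is on the platform and the tare key has been pressed. I handed the job in at about 26 s of the 64 s allowed. It gave no verdict, so the checks below are my own.

- **Macro lens:** it stands upright and released on the cork disc, within about 2 mm of its centre in both the top and scene views.
- **Espresso cup:** it stands upright and released on the platform, within about 4 mm of its centre in both views. I set it down once the wrist load had dropped to about 0.
- **Tare key:** I pressed with shut fingertips, building to a wrist reading of 9.6 N. The force stayed above 6 N for about 1 s, and only about the last half second was near 9 N. The sideways reading reached about 4 N during the press. The fingers stayed clear of the mode key, and nothing touched it in any view.
- **Everything else:** the before-and-after top view shows no change at the grinder, clamp, long lens or jar. The canister area differs slightly (38 grey levels), which I put down to a changed arm shadow because its position looks the same. I judged the lens hood only by eye; it looked unmoved.
- **Disagreement between views:** position estimates from different cameras differed by 2–3 mm for most things. An oblique wrist view taken as the arm settled put the cup about 9 mm off. The top and scene views did not confirm that, and it is within tolerance either way.

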